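# Right the tipped coil and close the coil tray

## Task

One of the three wound coils in the coil bay of the grey tray has tipped over against its neighbour and would foul the cover. While the cover is still open, stand that coil upright on the bay floor between the other two and let go of it; then slide the cover fully home over the bay until its spring catch clicks and holds. All three coils must end up standing upright inside the bay, and the other things on the bench stay where they are.

Things in the scene. Friction and masses are not known exactly. Their poses are not given: they have to be found in the camera images.
- tray: grey sheet-metal tray fixed to the bench, 152 (its x) by 370 (its y) by 72 mm high; origin at the centre of its underside. Walls 5 mm thick, floor 6 mm thick. A wall across its middle (y = 0) makes two bays: the coil bay on the -y side, and on the +y side a bay with flat core sheets, of no concern. Rails on the long walls, up to 82 mm high, guide the cover along y.
- bay_floor (a point): the centre of the coil bay on top of its floor (6 mm above the bench); axes as the tray's. Inside, the bay is 142 mm in x and 177 mm in y, and the walls rise 66 mm above its floor
- cover (a joint): travel of the cover in m: 0 = fully home over the coil bay, 0.184 = fully open; grows towards the tray's +y. It rubs with about 2 N. In the last 15 mm before 0 it must be pushed over a sprung catch (about 15 N in all), which then pulls it home to a firm stop and holds it.
- cover_grip (a point): middle of the top edge of the cover's grip rib: a black upright bar 70 mm long (tray x), 14 mm thick (tray y), 28 mm high, at the centre of the cover plate. The aluminium plate is 148 (x) by 178 (y) by 4 mm; its underside is 73.5 mm and its top 77.5 mm above the bench, the rib's top 105.5 mm. Axes as the tray's.
- coil_tipped: tipped coil, 62 (its x) by 36 (y) by 64 mm high (z, up when upright), 0.25 to 0.5 kg; origin: centre of its underside. Its x ends are cream flanges 36 by 64 mm, black winding between, brass tags on top. It leans about 40 degrees about its x axis, which lies along the tray's x, its top towards the tray's -y against coil_end; its top corner, 72 mm above the bay floor, would foul the cover.
- coil_end: an identical coil, standing upright near the -y end of the coil bay; origin at the centre of its underside, axes as coil_tipped
- coil_mid: an identical coil, standing upright in the coil bay near the wall across the tray's middle; origin at the centre of its underside, axes as coil_tipped
- core_stack: bystander: stack of core sheets, 100 x 120 x 60 mm high, origin at the centre of its underside
- green_spool: bystander: green empty spool, 100 mm across, 80 mm high, standing, origin at the centre of its underside
- varnish_can: bystander: can, 66 mm across, 110 mm high, standing, origin at the centre of its underside
Things that resemble listed ones, but are neither listed nor needed, are in the scene too. Leave any blue or red look-alike of the coil_tipped alone.

How it is judged:
By the outcome, as a careful person would: the job done as asked, in the order asked, and still so for the second after the job is handed in, with the robot touching nothing.
It also fails if it takes over 53 s, if anything falls off the work surface, if the arm or the gripper's body presses on something with over 40 N, if the wrist force passes 120 N, or if a joint passes its speed limit or range.

## Robot

A 6-joint arm with a two-finger parallel gripper is mounted at the origin on the work surface. World frame = base frame: x ahead of the robot, y to its left, z up, the work surface at z = 0. Lengths are in m, angles in rad, forces in N, time in s.
With the tool pointing down it reaches from about 0.375 to 0.975 m from the base axis. Payload 3.8 kg.
Tool frame: the origin (TCP) lies at the very end of the fingers, on their centre line; the grasp point (between the pads) lies 19 mm behind it; z points along the fingers, y is the line along which they close (so a half turn about z gives the same grasp; the last joint's range is limited). The gripper opens to 85 mm and grips with 20 to 120 N. Pads are 22 mm wide; open, the fingers measure 114 mm over their backs; the gripper's body (76 mm by 85 mm) begins 54 mm behind the grasp point. The pads swing forward as they close: fully open they stand 13 mm farther back than shut.
Start: joints at [-1.164, 0.264, 1.604, -0, 1.274, -0.037], TCP at [0.29, -0.61, 0.231] pointing down, gripper open.
Joint ranges: [-2.63, 2.63], [-0.94, 2.18], [0.31, 2.57], [-1.31, 4.45], [0, 2.66], [-2.55, 2.55]. Speed limits (rad/s): [2.57, 2.57, 3.14, 3.14, 3.14, 3.14].

## Interface

Orientations are given as a rotation vector (axis times angle).
In Python, from workcell import bot, vision gives the robot as it stands. The module is installed in compiled form; this text tells all that it offers.
- The arm moves only by the tool play_rows, never from a script. Its argument "moves" is a list that holds one entry, the list of rows, each a list of 7 numbers: the turn, a rotation vector about the tool's x, y, z as a fraction of full scale, then the shift along the tool's x, y, z as a fraction of full scale, then the finger opening in mm, from 0 to 85.4. In form: [[[ax, ay, az, x, y, z, jaw], ...]]. A call has 1 to 5 rows; each row shifts and turns the commanded pose from where the row before left it, along the tool's axes as they then stand; what a row does not reach is not made up. Full scale, the value 1, is 0.1 m for a shift and 0.5 rad for a turn. A row lasts 1/12 s, in which the tool goes at most 41.7 mm and 7.16 degrees, less where a joint would pass 70% of its speed; a pose out of reach is approached as far as the arm can. A call with a number of a shift or a turn outside -1 to 1 is refused whole. A call with a gripper value outside its range is refused whole. The fingers move at their own pace and stop on an object; "newtons" is the grip in N (left out, the last holds). Time passes only in rows, so rows that do not move let the fingers close. It gives the time, the measured TCP pose, the force, the opening and the grip force at its end, in the units of the state.
- bot.read_state(): the state, without advancing time (a new reading comes with each control period).
- vision.read_camera(name): name is "scene" or "top" or "wrist"; returns a dict with "image" (400x640x3 uint8, red, green, blue), "depth" (400x640 float32, m along the optical axis (not along the pixel's ray), 0 where there is no reading), "K" (3x3 intrinsics, pixels), "dist" ([k1, k2, p1, p2, k3] as OpenCV has them; the pictures are not rectified), "R" (3x3) and "t" (3): a world point X has camera coordinates R X + t. Camera axes: x right, y down, z forward; pixel columns grow to the right and rows downward; lengths in m; the calibration is good to about 2 mm. A picture is of the moment at which its call begins.
- bot.finish_job(): hands the job in; it is judged then, once.
The state is a dict: "time": time; "q": joint angles; "joint_vel": joint speeds; "joint_torque": joint torques, N m; "tool_pos": TCP position; "tcp_rot": TCP orientation; "wrist_force": force on the tool from outside, world axes, zero at the start; "torque": the same for the moment, N m; "width": opening from 0.0 (shut) to 1.0 (fully open); "grip_force": force on a finger pad.
Only numpy, scipy, OpenCV 4.12 (cv2) and the standard library are available. Lean on these libraries where they do the work, as an engineer would, in place of code of your own. Each camera call takes 0.05 s, during which the arm holds its last target. There are 200 camera calls.

## Working session

There is one attempt and no reset: what is moved stays moved. The work goes in short steps, Python scripts to look and compute and a tool call to move; the robot and the scene stay as the last step left them, time stands still between calls to the robot, and variables do not carry over. Pictures are saved under pics/ and viewed, at most 10 in all, crops included, and the job is handed in when it is done.

Besides the shell and the picture viewer there is one more tool, called after ">>>" as a command line: name --argument value ..., lists and objects as JSON in quotes. play_rows: Moves the arm, as the interface text tells. Its arguments: {"type":"object","properties":{"moves":{"type":"array","items":{"type":"array","items":{"type":"array","items":{"type":"number"}}}},"newtons":{"type":"number"}},"required":["moves"]}

```bash
mkdir -p pics
cat > h.py <<'E'
import numpy as np, cv2
from workcell import bot, vision
def cam(n,save=None):
    c=vision.read_camera(n)
    if save: cv2.imwrite('pics/'+save,c['image'][:,:,::-1])
    return c
def pts(c,uv):
    """world points from depth at pixels uv"""
    uv=np.array(uv,float).reshape(-1,2)
    n=cv2.undistortPoints(uv[:,None],c['K'],np.array(c['dist']))[:,0]
    d=np.array([c['depth'][int(v),int(u)] for u,v in uv])
    X=np.c_[n,np.ones(len(n))]*d[:,None]
    return (X-c['t'])@c['R']
def onplane(c,uv,z):
    uv=np.array(uv,float).reshape(-1,2)
    n=cv2.undistortPoints(uv[:,None],c['K'],np.array(c['dist']))[:,0]
    r=np.c_[n,np.ones(len(n))]@c['R']; o=-c['R'].T@c['t']
    return o+r*((z-o[2])/r[:,2])[:,None]
def cloud(c):
    v,u=np.nonzero(c['depth']>0)
    return pts(c,np.c_[u,v]),np.c_[u,v]
E
python3 - <<'E'
from h import *
a=cam('top','top0.png');b=cam('scene','scene0.png')
cv2.imwrite('pics/both.png',np.vstack([cv2.resize(x['image'],(480,300))[:,:,::-1] for x in(a,b)]))
np.set_printoptions(precision=3,suppress=True)
for c in(a,b):print(c['K'][0,0],-c['R'].T@c['t'],c['R'][2])
s=bot.read_state();print(s)
E
```

```text
519.7914117983164 [ 0.457 -0.001  1.549] [ 0.131  0.009 -0.991]
407.29133795335974 [ 1.028 -0.702  1.131] [-0.305  0.526 -0.794]
{'time': 0.1, 'q': array([-1.164,  0.265,  1.605,  0.   ,  1.274, -0.037]), 'joint_vel': array([ 0.001, -0.001, -0.001,  0.001,  0.   ,  0.   ]), 'joint_torque': array([  0.001, -51.671, -36.859,  -0.   ,   0.006,   0.   ]), 'tool_pos': array([ 0.29 , -0.609,  0.23 ]), 'tcp_rot': array([-3.063, -0.691,  0.001]), 'wrist_force': array([0.455, 0.083, 0.616]), 'torque': array([-0.036,  0.026,  0.01 ]), 'grip_force': 0.0, 'width': 1.002955720798454}
```

View pics/top0.png

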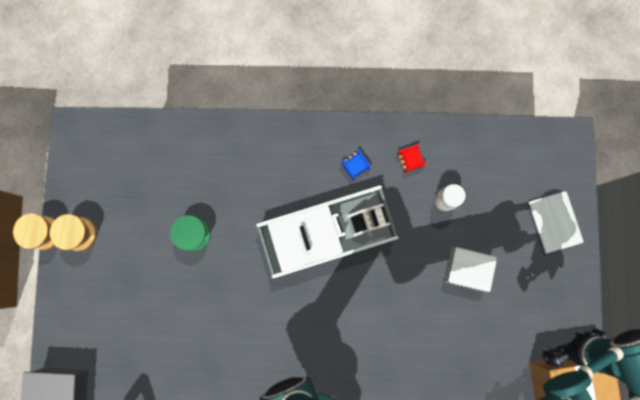

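View pics/scene0.png

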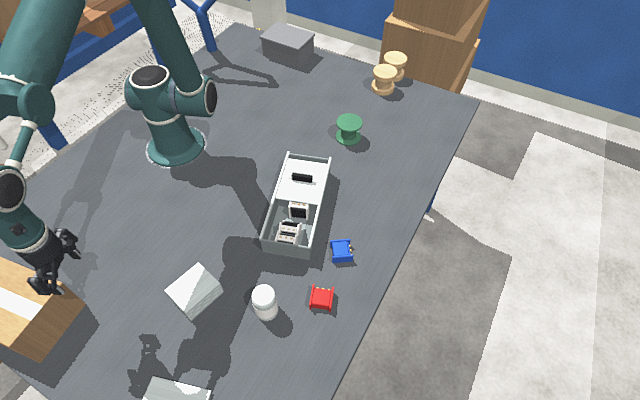

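The top view shows the tray at u 258–397, v 187–277, with the cover open to the left and the rib at (305,235). The coil bay is on the right, with coils around (355–385, 215–225). The blue coil (356,163) and red coil (411,157) outside the tray are look-alikes and get left alone. The tipped one should be the cream coil in the bay; I'll confirm that in a crop.

```bash
cat > m1.py <<'E'
from h import *
np.set_printoptions(precision=3,suppress=True)
a=cam('top');b=cam('scene')
P,uv=cloud(a)
# tray footprint from points higher than 55 mm near it
m=(P[:,2]>.06)&(P[:,2]<.09)&(uv[:,0]>245)&(uv[:,0]<405)&(uv[:,1]>180)&(uv[:,1]<285)
r=cv2.minAreaRect(P[m][:,:2].astype(np.float32));print(r,cv2.boxPoints(r))
# rib: dark pixels on cover
g=a['image'].max(2)
k=(g<70)&(a['depth']>0);k[:, :290]=0;k[:,322:]=0;k[:215]=0;k[255:]=0
v,u=np.nonzero(k);q=np.c_[u,v];print(len(q),q.mean(0));R=onplane(a,q,.1055);print('rib',R.mean(0),cv2.minAreaRect(R[:,:2].astype(np.float32)), np.median(pts(a,q)[:,2]))
h=cv2.resize(a['image'][180:260,325:405],(560,560),interpolation=cv2.INTER_CUBIC)
h2=cv2.resize(b['image'][190:270,250:340],(630,560),interpolation=cv2.INTER_CUBIC)
cv2.imwrite('pics/crop1.png',cv2.resize(np.hstack([h,h2]),(800,376))[:,:,::-1])
E
python3 m1.py
```

```text
((0.5708467960357666, -0.023458316922187805), (0.1587851643562317, 0.3715527653694153), 18.649065017700195) [[ 0.436  0.127]
 [ 0.555 -0.225]
 [ 0.705 -0.174]
 [ 0.587  0.178]]
55 [304.673 237.527]
rib [0.549 0.039 0.106] ((0.5495466589927673, 0.03884516656398773), (0.06154703348875046, 0.006150644272565842), 19.786338806152344) 0.10702012518012109
```

View pics/crop1.png

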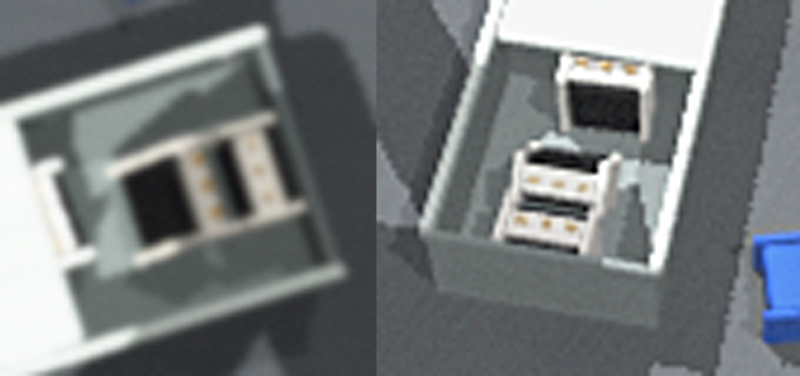

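The crop confirms it. At left (top view), coil_end is the far-right one, upright at about (260,170). The tipped coil is in the middle, its winding facing up at (160,205) and its tags at (205,185). coil_mid is partly under the cover at (60,215). The tipped one is the middle cream coil leaning on coil_end. Next I'll move over the bay for a wrist view.

```bash
cat >> h.py <<'E'
from scipy.spatial.transform import Rotation as Ro
YAW=np.radians(18.65)
def tool(yaw,tilt):
    """tool y along tray x (yaw), pointing down, tool back leaning by tilt towards tray +y"""
    y=np.array([np.cos(yaw),np.sin(yaw),0]); z=np.array([0,0,-1.]); x=np.cross(y,z)
    R=np.c_[x,y,z]
    return Ro.from_rotvec(-y*tilt)*Ro.from_matrix(R)
def rows(p1,R1,jaw,n=None,p0=None,R0=None):
    s=bot.read_state()
    p0=s['tool_pos'] if p0 is None else p0; R0=Ro.from_rotvec(s['tcp_rot']) if R0 is None else R0
    w=(R0.inv()*R1).as_rotvec(); d=np.array(p1)-p0
    m=max(np.linalg.norm(d)/.038,np.linalg.norm(w)/.11,1); n=n or int(np.ceil(m))
    print('n',n,'dist',d,'turn',np.degrees(w))
    R=R0
    for i in range(n):
        print(np.r_[w/n/.5,R.inv().apply(d/n)/.1].round(3).tolist()+[jaw])
        R=R*Ro.from_rotvec(w/n)
E
python3 - <<'E'
from h import *
np.set_printoptions(precision=3,suppress=True)
print(tool(YAW,0).as_matrix())
rows([.60,-.11,.30],tool(YAW,0),85)
E
```

```text
[[-0.32   0.947  0.   ]
 [ 0.947  0.32   0.   ]
 [ 0.     0.    -1.   ]]
n 16 dist [0.31  0.499 0.07 ] turn [ -0.067  -0.064 -83.221]
[-0.0, -0.0, -0.182, 0.309, -0.199, -0.043, 85]
[-0.0, -0.0, -0.182, 0.326, -0.17, -0.043, 85]
[-0.0, -0.0, -0.182, 0.34, -0.139, -0.043, 85]
[-0.0, -0.0, -0.182, 0.351, -0.108, -0.043, 85]
[-0.0, -0.0, -0.182, 0.359, -0.076, -0.043, 85]
[-0.0, -0.0, -0.182, 0.365, -0.043, -0.043, 85]
[-0.0, -0.0, -0.182, 0.367, -0.01, -0.043, 85]
[-0.0, -0.0, -0.182, 0.367, 0.024, -0.043, 85]
[-0.0, -0.0, -0.182, 0.363, 0.057, -0.043, 85]
[-0.0, -0.0, -0.182, 0.356, 0.09, -0.043, 85]
[-0.0, -0.0, -0.182, 0.347, 0.121, -0.043, 85]
[-0.0, -0.0, -0.182, 0.334, 0.152, -0.043, 85]
[-0.0, -0.0, -0.182, 0.319, 0.182, -0.043, 85]
[-0.0, -0.0, -0.182, 0.301, 0.21, -0.043, 85]
[-0.0, -0.0, -0.182, 0.281, 0.237, -0.043, 85]
[-0.0, -0.0, -0.182, 0.258, 0.261, -0.043, 85]
```

>>> play_rows --moves '[[[0,0,-0.18,0.31,-0.2,-0.04,85],[0,0,-0.18,0.325,-0.17,-0.04,85],[0,0,-0.18,0.34,-0.14,-0.04,85],[0,0,-0.18,0.35,-0.11,-0.04,85],[0,0,-0.18,0.36,-0.075,-0.04,85]]]'

```text
time: 0.62
tool_pos: [0.3872, -0.4519, 0.2512]
tcp_rot: [-2.83, -1.363, -0.0]
wrist_force: [0.6, 0.5, -0.1]
width: 0.998
grip_force: 0.0
```

>>> play_rows --moves '[[[0,0,-0.18,0.365,-0.045,-0.04,85],[0,0,-0.18,0.365,-0.01,-0.04,85],[0,0,-0.18,0.365,0.025,-0.04,85],[0,0,-0.18,0.365,0.055,-0.04,85],[0,0,-0.18,0.355,0.09,-0.04,85]]]'

```text
time: 1.03
tool_pos: [0.4848, -0.2963, 0.2714]
tcp_rot: [-2.454, -1.961, -0.0]
wrist_force: [0.3, -0.7, -0.0]
width: 0.995
grip_force: 0.0
```

>>> play_rows --moves '[[[0,0,-0.18,0.345,0.12,-0.04,85],[0,0,-0.18,0.335,0.15,-0.04,85],[0,0,-0.18,0.32,0.18,-0.04,85],[0,0,-0.18,0.3,0.21,-0.04,85],[0,0,-0.18,0.28,0.235,-0.04,85]]]'

```text
time: 1.45
tool_pos: [0.5825, -0.1414, 0.2914]
tcp_rot: [-1.955, -2.459, 0.0]
wrist_force: [0.5, -0.5, -0.1]
width: 0.994
grip_force: 0.0
```

>>> play_rows --moves '[[[0,0,-0.2,0.26,0.26,-0.04,85],[0,0,0,0,0,0,85],[0,0,0,0,0,0,85]]]'

```text
time: 1.7
tool_pos: [0.6023, -0.1102, 0.2952]
tcp_rot: [-1.831, -2.552, 0.0]
wrist_force: [-0.2, -0.1, 0.3]
width: 0.994
grip_force: 0.0
```

Run:
```python
from h import *
np.set_printoptions(precision=3,suppress=True)
rows([.60,-.11,.30],tool(YAW,0),85)
w=cam('wrist','w0.png');print(-w['R'].T@w['t'],w['R'][2],w['K'][0,0])
np.savez('w0.npz',**{k:np.array(v) for k,v in w.items()})
```

```text
n 1 dist [-0.002  0.     0.005] turn [-0.009  0.001  0.031]
[-0.0, 0.0, 0.001, 0.01, -0.021, -0.048, 85]
[ 0.581 -0.047  0.438] [ 0.085 -0.248 -0.965] 302.519787504667
```

View pics/w0.png

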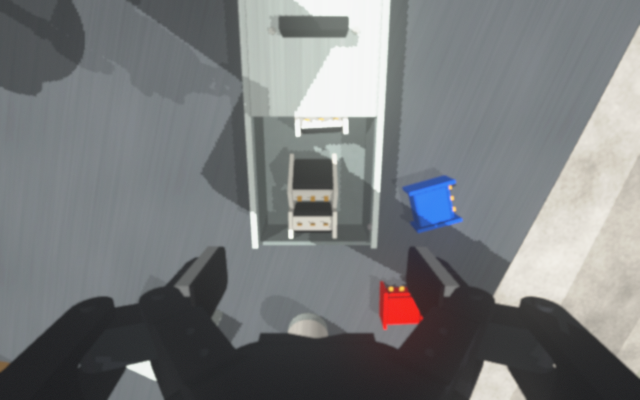

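The wrist view looks along the tray: rib at (314,27), cover edge at v≈115, coil_mid's top at (322,124), the tipped coil's winding at (313,172) and tags at (313,198), coil_end's tags at (313,224), and the end wall at v≈243.

```bash
cat > m2.py <<'E'
from h import *
np.set_printoptions(precision=4,suppress=True)
w=dict(np.load('w0.npz')); a=cam('top')
cy,sy=np.cos(YAW),np.sin(YAW); B=np.array([.6,-.11,0]); T=np.array([[cy,sy,0],[-sy,cy,0],[0,0,1]])
for nm,c in(('wrist',w),('top',a)):
    P,uv=cloud(c); q=(P-B)@T.T; ok=(abs(q[:,0])<.09)&(abs(q[:,1])<.11); 
    col=c['image'][uv[:,1],uv[:,0]].astype(int)
    # rails: outline of high points
    m=ok&(q[:,2]>.066)&(q[:,1]>-.07)&(q[:,1]<.03)
    for s in(-1,1):
        e=q[m&(s*q[:,0]>.055)]; print(nm,'rail',s,e[:,0].min(),e[:,0].max(),'slope',np.polyfit(e[:,1],e[:,0],1)[0],np.percentile(e[:,2],95))
    e=q[ok&(q[:,2]>.055)&(q[:,1]<-.075)&(abs(q[:,0])<.06)];print(nm,'endwall y',np.percentile(e[:,1],[2,50,98]),'z',np.percentile(e[:,2],90))
    f=q[ok&(q[:,2]<.03)&(abs(q[:,0])<.06)];print('floor z',np.median(f[:,2]))
    # coil flanges/winding: profile along y in the middle
    m=ok&(q[:,2]>.02)&(abs(q[:,0]+.005)<.012)
    for y in np.arange(-.095,.09,.006):
        k=m&(abs(q[:,1]-y)<.003)
        if k.sum(): print('%.3f:%.3f(%d)'%(y,np.median(q[k,2]),np.median(col[k].mean(1))),end=' ')
    print()
    # flange x extents by cream colour
    cream=(col.min(1)>130)&ok&(abs(q[:,0])<.05)&(q[:,2]>.03)
    for lo,hi in((-.09,-.055),(-.055,-.02),(-.02,.02),(.03,.065)):
        k=cream&(q[:,1]>lo)&(q[:,1]<hi); 
        if k.sum()>3:print('cream y',lo,hi,'x',np.percentile(q[k,0],[1,99]),'y',np.percentile(q[k,1],[1,99]),'z',np.percentile(q[k,2],[5,50,98]),k.sum())
# two-view triangulated rib centre: dark pixels
g=w['image'].max(2); k=np.zeros_like(g); k[10:45,265:360]=(g[10:45,265:360]<60); v,u=np.nonzero(k);p=pts(w,np.c_[u,v]); p=p[p[:,2]>.095]; q=(p-B)@T.T
print('rib top tray-frame',q.min(0),q.max(0),np.median(q,0))
E
python3 m2.py
```

```text
wrist rail -1 -0.07926679999251131 -0.05500710238989741 slope 0.12126694378417287 0.38836181653074414
wrist rail 1 0.05500134158683087 0.07935194143933617 slope -0.051887018371708706 0.3886046335367789
wrist endwall y [-0.0926 -0.0881 -0.0769] z 0.07282341384686179
floor z 0.006363593258649591
-0.095:0.072(172) -0.089:0.062(103) -0.083:0.058(69) -0.077:0.060(137) -0.071:0.063(208) -0.065:0.064(207) -0.059:0.063(188) -0.053:0.058(57) -0.047:0.041(54) -0.035:0.058(169) -0.029:0.062(184) -0.023:0.065(176) -0.017:0.066(63) -0.011:0.063(62) -0.005:0.057(63) 0.001:0.049(65) 0.007:0.372(47) 0.013:0.381(43) 0.019:0.393(39) 0.049:0.058(94) 0.055:0.059(171) 0.061:0.064(246) 0.067:0.064(227) 0.073:0.078(245) 0.079:0.078(245) 0.085:0.078(245) 
cream y -0.09 -0.055 x [-0.0446  0.0281] y [-0.0897 -0.0565] z [0.0597 0.0637 0.0727] 850
cream y -0.055 -0.02 x [-0.0331  0.0284] y [-0.0543 -0.0204] z [0.0557 0.0643 0.0769] 577
cream y -0.02 0.02 x [-0.0483  0.0483] y [-0.0193  0.0196] z [0.0324 0.0558 0.3638] 318
cream y 0.03 0.065 x [-0.0223  0.0391] y [0.047  0.0641] z [0.0585 0.0636 0.0712] 521
top 
[... 1383 characters left out ...]
                        ~~~^^^^^^^^^^^^^^
  File "h.py", line 10, in pts
    n=cv2.undistortPoints(uv[:,None],c['K'],np.array(c['dist']))[:,0]
      ~~~~~~~~~~~~~~~~~~~^^^^^^^^^^^^^^^^^^^^^^^^^^^^^^^^^^^^^^^
cv2.error: OpenCV(4.12.0) /io/opencv/modules/calib3d/src/undistort.dispatch.cpp:347: error: (-215:Assertion failed) CV_IS_MAT(_src) && CV_IS_MAT(_dst) && (_src->rows == 1 || _src->cols == 1) && (_dst->rows == 1 || _dst->cols == 1) && _src->cols + _src->rows - 1 == _dst->rows + _dst->cols - 1 && (CV_MAT_TYPE(_src->type) == CV_32FC2 || CV_MAT_TYPE(_src->type) == CV_64FC2) && (CV_MAT_TYPE(_dst->type) == CV_32FC2 || CV_MAT_TYPE(_dst->type) == CV_64FC2) in function 'cvUndistortPointsInternal'
```

```bash
cat > m3.py <<'E'
from h import *
np.set_printoptions(precision=4,suppress=True)
w=dict(np.load('w0.npz'))
cy,sy=np.cos(YAW),np.sin(YAW); B=np.array([.6,-.11,0]); T=np.array([[cy,sy,0],[-sy,cy,0],[0,0,1]])
P,uv=cloud(w); q=(P-B)@T.T; ok=(abs(q[:,0])<.1)&(abs(q[:,1])<.25)&(q[:,2]<.12); q=q[ok];uv=uv[ok];col=w['image'][uv[:,1],uv[:,0]].astype(int)
for s in(-1,1):
    m=(q[:,2]>.072)&(q[:,2]<.09)&(q[:,1]>-.08)&(q[:,1]<.03)&(s*q[:,0]>.055)
    e=q[m];print('rail',s,np.percentile(e[:,0],[2,50,98]),'slope',np.polyfit(e[:,1],e[:,0],1)[0],np.percentile(e[:,2],95))
for x0 in(-.0315,.0265):
    print('slice',x0)
    m=abs(q[:,0]-x0)<.003
    for y in np.arange(-.095,.07,.004):
        k=m&(abs(q[:,1]-y)<.002)
        if k.sum(): print('%.3f:%.3f(%d)'%(y,np.max(q[k,2]),np.median(col[k].mean(1))),end=' ')
    print()
m=(q[:,2]>.1)&(q[:,1]>.05);e=q[m];print('rib',e.min(0),e.max(0),e.mean(0),m.sum())
# mid edges of cover
m=(q[:,2]>.075)&(q[:,2]<.08)&(abs(q[:,0])<.05)&(q[:,1]>.04);print('cover y min',np.percentile(q[m,1],1))
E
python3 m3.py
```

```text
rail -1 [-0.0789 -0.0746 -0.071 ] slope -0.0015284618058146494 0.08346162754444054
rail 1 [0.0708 0.0743 0.0788] slope 0.004547747279955241 0.08348751473987474
slice -0.0315
-0.091:0.073(177) -0.087:0.073(150) -0.083:0.072(243) -0.079:0.071(244) -0.075:0.072(243) -0.071:0.071(209) -0.067:0.071(201) -0.063:0.072(199) -0.059:0.070(202) -0.055:0.071(199) -0.051:0.072(189) -0.047:0.072(145) -0.043:0.062(175) -0.039:0.064(176) -0.035:0.066(178) -0.031:0.071(178) -0.027:0.076(180) -0.023:0.079(177) -0.019:0.079(173) -0.015:0.074(174) -0.011:0.067(168) -0.007:0.065(169) -0.003:0.060(173) 0.001:0.055(174) 0.005:0.049(168) 0.009:0.046(168) 0.013:0.040(169) 0.017:0.036(167) 0.021:0.030(119) 0.025:0.007(133) 0.029:0.007(134) 0.033:0.007(134) 0.037:0.007(134) 0.041:0.008(135) 0.045:0.008(136) 0.049:0.007(136) 0.053:0.007(129) 0.057:0.008(120) 0.061:0.008(120) 0.065:0.009(122) 0.069:0.079(183) 
slice 0.0265
-0.091:0.075(124) -0.087:0.074(106) -0.083:0.072(174) -0.079:0.072(193) -0.075:0.071(199) -0.071:0.072(199) -0.067:0.071(200) -0.063:0.072(207) -0.059:0.072(200) -0.055:0.071(193) -0.051:0.072(177) -0.047:0.070(140) -0.043:0.061(171) -0.039:0.065(173) -0.035:0.067(177) -0.031:0.071(177) -0.027:0.074(176) -0.023:0.078(174) -0.019:0.077(169) -0.015:0.073(164) -0.011:0.068(167) -0.007:0.065(170) -0.003:0.060(172) 0.001:0.056(172) 0.005:0.050(169) 0.009:0.046(200) 0.013:0.041(237) 0.017:0.036(240) 0.021:0.031(197) 0.025:0.008(196) 0.029:0.008(188) 0.033:0.008(145) 0.037:0.008(140) 0.041:0.008(141) 0.045:0.008(140) 0.049:0.058(108) 0.053:0.061(100) 0.057:0.065(222) 0.061:0.066(247) 0.065:0.071(222) 0.069:0.079(242) 
rib [-0.0352  0.1503  0.1001] [0.0353 0.1651 0.1082] [-0.      0.1571  0.1054] 1155
cover y min 0.07077464031693195
```

Measured in the bay frame (bay centre at (0.600, −0.110), yaw 18.65°):

| Item | y (m) | x (m) | Other |
|---|---|---|---|
| coil_end | −0.083 to −0.047 | ≈ −0.0025 | |
| Tipped coil | top corner −0.021 (z 0.078), bottom edge 0.022 (z 0.030) | ≈ −0.0025 | ~40° lean confirmed |
| coil_mid | front at 0.048 | | |
| Cover | edge at 0.071, rib at 0.157 | rib x 0 | rib top z 0.105 |

I'll grasp with the tool leaning −20°, then rotate it to +20°.

```bash
cat >> h.py <<'E'
np.set_printoptions(precision=4,suppress=True)
B=np.array([.6,-.11,0]); T=Ro.from_euler('z',YAW)
def W(b): return B+T.apply(b)
def bay():
    s=bot.read_state(); R=Ro.from_rotvec(s['tcp_rot']); z=T.inv().apply(R.as_matrix()[:,2])
    print('bay TCP',T.inv().apply(s['tool_pos']-B),'toolz',z,'F',s['wrist_force'],'w',s['width'],'g',s['grip_force'],'t',s['time'])
E
python3 - <<'E'
from h import *
t=np.radians(-20)
zt=np.array([0,np.sin(-t),-np.cos(t)])
tcp=np.array([-.0025,-.0125,.032]); bay()
p=W(tcp-.10*zt); rows(p,tool(YAW,t),85)
print('then',T.inv().apply(tool(YAW,t).as_matrix()[:,2]))
E
```

```text
bay TCP [ 0.0002 -0.0025  0.2948] toolz [-0.0013  0.     -1.    ] F [-0.4413 -0.8085 -0.0098] w 0.9959236630499685 g 0.0 t 1.8
n 5 dist [ 0.0115 -0.0427 -0.1688] turn [-0.0421 19.9983 -0.1775]
[-0.0, 0.14, -0.001, -0.088, -0.005, 0.338, 85]
[-0.0, 0.14, -0.001, -0.112, -0.005, 0.331, 85]
[-0.0, 0.14, -0.001, -0.134, -0.005, 0.322, 85]
[-0.0, 0.14, -0.001, -0.157, -0.005, 0.312, 85]
[-0.0, 0.14, -0.001, -0.178, -0.005, 0.3, 85]
then [ 0.      0.342  -0.9397]
```

>>> play_rows --moves '[[[0,0.14,0,-0.09,-0.005,0.34,85],[0,0.14,0,-0.11,-0.005,0.33,85],[0,0.14,0,-0.135,-0.005,0.32,85],[0,0.14,0,-0.155,-0.005,0.31,85],[0,0.14,0,-0.18,-0.005,0.3,85]]]'

```text
time: 2.22
tool_pos: [0.6125, -0.1571, 0.1259]
tcp_rot: [-1.664, -2.304, -0.297]
wrist_force: [1.4, -0.4, 0.3]
width: 0.999
grip_force: 0.0
```

>>> play_rows --moves '[[[0,0,0,0,0,0,85],[0,0,0,0,0,0.2,85],[0,0,0,0,0,0.2,85],[0,0,0,0,0,0,85],[0,0,0,0,0,0,85]]]'

```text
time: 2.63
tool_pos: [0.6075, -0.1421, 0.0892]
tcp_rot: [-1.662, -2.305, -0.292]
wrist_force: [-0.6, -0.9, 0.5]
width: 0.996
grip_force: 0.0
```

Run:
```python
from h import *
bay(); w=cam('wrist','w1.png')
t=np.radians(-20);rows(W([-.0025,-.0125,.032]),tool(YAW,t),85)
```

```text
bay TCP [-0.0031 -0.0329  0.0892] toolz [-0.0004  0.3437 -0.9391] F [-0.618  -0.918   0.5468] w 0.9958472897226853 g 0.0 t 2.6333
n 2 dist [-0.0072  0.0199 -0.0586] turn [ 0.1049  0.0103 -0.1695]
[0.002, 0.0, -0.003, -0.001, -0.003, 0.311, 85]
[0.002, 0.0, -0.003, -0.001, -0.003, 0.311, 85]
```

View pics/w1.png

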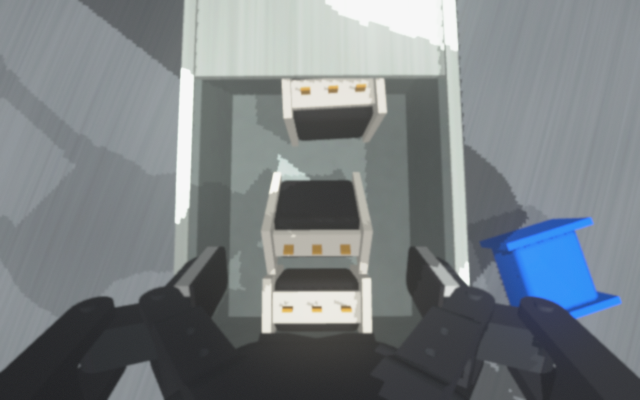

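The fingers straddle the coil symmetrically: pads at about u 222 and 413, and the tipped coil's flanges at u 264–371. Both fingers are inside the walls. I'll go down slowly and grip.

>>> play_rows --moves '[[[0,0,0,0,0,0.16,85],[0,0,0,0,0,0.16,85],[0,0,0,0,0,0.15,85],[0,0,0,0,0,0.15,85],[0,0,0,0,0,0,85]]]'

```text
time: 3.1
tool_pos: [0.6011, -0.121, 0.0307]
tcp_rot: [-1.66, -2.307, -0.293]
wrist_force: [-1.0, -0.0, -0.4]
width: 0.998
grip_force: 0.0
```

>>> play_rows --moves '[[[0,0,0,0,0,0,66],[0,0,0,0,0,0,55],[0,0,0,0,0,0,45],[0,0,0,0,0,0,45],[0,0,0,0,0,0,45]]]' --newtons 50

```text
time: 3.52
tool_pos: [0.6039, -0.1229, 0.0333]
tcp_rot: [-1.663, -2.311, -0.295]
wrist_force: [-1.1, -2.0, 6.5]
width: 0.725
grip_force: 55.2
```

>>> play_rows --moves '[[[0,0,0,0,0,0,45],[0,0,0,0,0,0,45],[0,0,0,0,0,0,45]]]'

```text
time: 3.77
tool_pos: [0.6038, -0.1229, 0.0333]
tcp_rot: [-1.663, -2.31, -0.295]
wrist_force: [-0.4, -1.7, 6.9]
width: 0.72
grip_force: 55.2
```

Run:
```python
from h import *
bay()
s=bot.read_state();p0=s['tool_pos'];R0=Ro.from_rotvec(s['tcp_rot'])
# lift 15 mm and 5 mm +y
p1=p0+T.apply([0,.008,.016]);rows(p1,R0,45,n=2)
# rotate about grasp point by 40 deg with TCP ending for upright coil
t=np.radians(20);R1=tool(YAW,t); g0=p1-R0.as_matrix()[:,2]*.019; 
g1=g0+T.apply([0,.012,0])
for k in range(1,9):
    Rk=R0*Ro.from_rotvec((R0.inv()*R1).as_rotvec()*k/8); gk=g0+(g1-g0)*k/8
    pk=gk+Rk.as_matrix()[:,2]*.019
    if k==1: pp,Rp=p1,R0
    w=(Rp.inv()*Rk).as_rotvec()/.5; d=Rp.inv().apply(pk-pp)/.1; print(np.r_[w,d].round(3)); pp,Rp=pk,Rk
```

```text
bay TCP [-0.0005 -0.0134  0.0333] toolz [ 0.0037  0.3405 -0.9402] F [-0.355  -1.733   6.8984] w 0.719704645045431 g 55.20935833454132 t 3.7667
n 2 dist [-0.0026  0.0076  0.016 ] turn [0. 0. 0.]
[0.0, 0.0, 0.0, 0.065, 0.0, -0.062, 45]
[0.0, 0.0, 0.0, 0.065, 0.0, -0.062, 45]
[ 0.001 -0.174 -0.001 -0.002 -0.     0.004]
[ 0.001 -0.174 -0.001 -0.002 -0.     0.003]
[ 0.001 -0.174 -0.001 -0.002 -0.     0.002]
[ 0.001 -0.174 -0.001 -0.002 -0.     0.001]
[ 0.001 -0.174 -0.001 -0.002 -0.    -0.001]
[ 0.001 -0.174 -0.001 -0.002 -0.    -0.002]
[ 0.001 -0.174 -0.001 -0.002 -0.    -0.003]
[ 0.001 -0.174 -0.001 -0.002 -0.    -0.005]
```

>>> play_rows --moves '[[[0,0,0,0.065,0,-0.06,45],[0,0,0,0.065,0,-0.06,45],[0,-0.1,0,0,0,0,45],[0,-0.1,0,0,0,0,45],[0,-0.1,0,0,0,0,45]]]'

```text
time: 4.18
tool_pos: [0.5995, -0.1139, 0.047]
tcp_rot: [-1.739, -2.415, -0.173]
wrist_force: [-0.8, 0.7, -3.1]
width: 0.72
grip_force: 55.0
```

>>> play_rows --moves '[[[0,-0.14,0,0,0,0,45],[0,-0.14,0,0,0,0,45],[0,-0.14,0,0,0,0,45],[0,-0.14,0,0,0,0,45],[0,-0.14,0,0,0,0,45]]]'

```text
time: 4.6
tool_pos: [0.5993, -0.1134, 0.0473]
tcp_rot: [1.762, 2.446, -0.134]
wrist_force: [0.2, 0.0, -3.8]
width: 0.717
grip_force: 55.0
```

>>> play_rows --moves '[[[0,-0.14,0,0,0,0,45],[0,-0.14,0,0,0,0,45],[0,-0.12,0,0,0,0,45],[0,0,0,0,0,0,45],[0,0,0,0,0,0,45]]]'

```text
time: 5.02
tool_pos: [0.5984, -0.1126, 0.0461]
tcp_rot: [1.66, 2.311, -0.294]
wrist_force: [0.2, 0.5, -4.1]
width: 0.715
grip_force: 55.0
```

```bash
cat > m4.py <<'E'
from h import *
import sys
bay(); w=cam('wrist',sys.argv[1])
P,uv=cloud(w); q=T.inv().apply(P-B); ok=(abs(q[:,0])<.05)&(abs(q[:,1])<.1)&(q[:,2]<.12); q=q[ok];uv=uv[ok];col=w['image'][uv[:,1],uv[:,0]].astype(int).mean(1)
for x0 in(-.03,-.001,.028):
    print('x',x0,end=' ')
    for y in np.arange(-.095,.07,.004):
        k=(abs(q[:,0]-x0)<.003)&(abs(q[:,1]-y)<.002)
        if k.sum(): print('%.3f:%.3f(%d)'%(y,np.median(q[k,2]),np.median(col[k])),end=' ')
    print()
E
python3 m4.py w2.png
```

```text
bay TCP [-0.0023 -0.002   0.0461] toolz [-0.0018 -0.3407 -0.9402] F [ 0.213   0.5273 -4.1308] w 0.7147974231713295 g 55.045546889305115 t 5.0167
x -0.03 -0.059:0.055(82) -0.055:0.056(75) -0.051:0.056(107) -0.047:0.057(125) -0.015:0.084(122) -0.011:0.085(138) -0.007:0.085(153) -0.003:0.085(160) 0.001:0.085(161) 0.005:0.085(160) 0.009:0.085(151) 0.013:0.085(129) 0.017:0.072(107) 0.021:0.067(126) 0.025:0.083(42) 0.029:0.097(41) 0.037:0.107(39) 0.041:0.113(37) 0.045:0.119(37) 0.069:0.078(118) 
x -0.001 -0.059:0.059(61) -0.055:0.059(53) -0.051:0.056(50) -0.047:0.054(45) -0.007:0.078(136) -0.003:0.078(153) 0.001:0.082(94) 0.005:0.078(103) 0.009:0.077(128) 0.013:0.075(85) 0.017:0.066(40) 0.021:0.049(37) 0.033:0.114(42) 0.037:0.118(40) 0.049:0.058(49) 0.053:0.059(47) 0.057:0.063(138) 0.061:0.063(138) 0.069:0.078(122) 
x 0.028 -0.051:0.059(156) -0.047:0.057(158) -0.015:0.085(161) -0.011:0.085(168) -0.007:0.085(168) -0.003:0.085(168) 0.001:0.085(168) 0.005:0.085(147) 0.009:0.085(135) 0.013:0.085(106) 0.017:0.085(104) 0.021:0.068(126) 0.025:0.084(52) 0.029:0.096(40) 0.033:0.100(39) 0.037:0.107(38) 0.041:0.113(38) 0.045:0.119(37) 0.049:0.058(63) 0.053:0.059(51) 0.057:0.063(137) 0.061:0.063(139) 0.069:0.078(156)
```

View pics/w2.png

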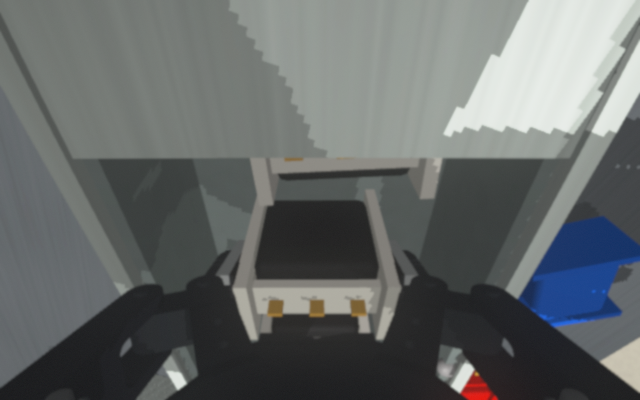

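The picture shows the coil held upright between the pads: flange tops at (247,290) and (385,290), tags at (316,308), and coil_mid untouched behind at (345,170). Its top is flat at z 0.085 and needs to go down about 14 mm.

>>> play_rows --moves '[[[0,0,0,0.011,0,0.03,45],[0,0,0,0.011,0,0.03,45],[0,0,0,0.011,0,0.03,45],[0,0,0,0.009,0,0.024,45],[0,0,0,0,0,0,45]]]'

```text
time: 5.48
tool_pos: [0.5988, -0.1144, 0.0334]
tcp_rot: [1.663, 2.308, -0.295]
wrist_force: [-0.0, 0.1, -3.3]
width: 0.718
grip_force: 55.0
```

>>> play_rows --moves '[[[0,0,0,0.003,0,0.01,45],[0,0,0,0,0,0,45]]]'

```text
time: 5.65
tool_pos: [0.5994, -0.1142, 0.0331]
tcp_rot: [1.661, 2.307, -0.294]
wrist_force: [-0.4, -0.1, -3.3]
width: 0.72
grip_force: 55.0
```

>>> play_rows --moves '[[[0,0,0,0.003,0,0.01,45],[0,0,0,0,0,0,45]]]'

```text
time: 5.82
tool_pos: [0.5996, -0.1141, 0.0323]
tcp_rot: [1.661, 2.307, -0.294]
wrist_force: [-0.4, 0.8, -3.1]
width: 0.721
grip_force: 55.0
```

```bash
python3 m4.py w3.png
```

```text
bay TCP [-0.0017 -0.0037  0.0323] toolz [-0.0009 -0.3428 -0.9394] F [-0.3634  0.8424 -3.0852] w 0.7214522828081719 g 55.0473690032959 t 5.8167
x -0.03 -0.055:0.041(87) -0.051:0.043(106) -0.047:0.044(145) -0.019:0.067(139) -0.015:0.070(152) -0.011:0.071(173) -0.007:0.071(177) -0.003:0.071(179) 0.001:0.071(190) 0.005:0.071(188) 0.009:0.071(159) 0.013:0.069(134) 0.017:0.061(147) 0.021:0.055(147) 0.025:0.079(49) 0.029:0.083(48) 0.033:0.100(58) 0.037:0.098(44) 0.041:0.104(42) 0.045:0.110(43) 0.069:0.078(138) 
x -0.001 -0.051:0.045(50) -0.047:0.044(50) -0.007:0.065(158) -0.003:0.070(124) 0.001:0.068(110) 0.005:0.065(199) 0.009:0.063(148) 0.013:0.060(54) 0.017:0.043(46) 0.029:0.099(50) 0.033:0.103(47) 0.037:0.111(41) 0.041:0.117(38) 0.049:0.058(55) 0.053:0.059(56) 0.057:0.063(160) 0.061:0.063(160) 0.069:0.078(141) 
x 0.028 -0.051:0.045(185) -0.047:0.044(183) -0.019:0.071(174) -0.015:0.071(192) -0.011:0.071(195) -0.007:0.071(196) -0.003:0.072(197) 0.001:0.072(196) 0.005:0.072(158) 0.009:0.072(158) 0.013:0.072(156) 0.017:0.058(147) 0.021:0.034(147) 0.025:0.080(48) 0.029:0.084(47) 0.033:0.091(48) 0.037:0.098(45) 0.041:0.103(43) 0.045:0.109(52) 0.049:0.057(74) 0.053:0.059(61) 0.057:0.063(161) 0.061:0.064(164) 0.069:0.078(181)
```

>>> play_rows --moves '[[[0,0,0,0.003,0,0.01,45],[0,0,0,0,0,0,45]]]'

```text
time: 6.03
tool_pos: [0.5999, -0.1141, 0.0316]
tcp_rot: [1.66, 2.307, -0.293]
wrist_force: [-0.4, 0.4, -1.8]
width: 0.721
grip_force: 55.2
```

>>> play_rows --moves '[[[0,0,0,0.002,0,0.005,45],[0,0,0,0,0,0,45]]]'

```text
time: 6.2
tool_pos: [0.5999, -0.1141, 0.0315]
tcp_rot: [1.661, 2.307, -0.293]
wrist_force: [-2.2, 0.6, 2.3]
width: 0.718
grip_force: 55.8
```

The coil is on the floor. I'll release it and back straight off.

>>> play_rows --moves '[[[0,0,0,0,0,0,64],[0,0,0,0,0,0,68],[0,0,0,0,0,0,75],[0,0,0,0,0,0,82],[0,0,0,0,0,0,82]]]' --newtons 20

```text
time: 6.62
tool_pos: [0.5997, -0.1142, 0.0309]
tcp_rot: [1.661, 2.307, -0.293]
wrist_force: [0.8, 1.1, 0.1]
width: 0.964
grip_force: 0.0
```

>>> play_rows --moves '[[[0,0,0,0,0,-0.08,82],[0,0,0,0,0,-0.15,82],[0,0,0,0,0,-0.25,82],[0,0,0,0,0,-0.35,82],[0,0,0,0,0,-0.35,82]]]'

```text
time: 7.03
tool_pos: [0.5854, -0.0754, 0.1421]
tcp_rot: [1.662, 2.309, -0.296]
wrist_force: [0.8, -0.7, -0.8]
width: 0.962
grip_force: 0.0
```

```bash
python3 m4.py w4.png
python3 - <<'E'
from h import *
# above the rib: between bay point for later
rows(W([0,.02,.27]),tool(YAW,0),60)
E
```

```text
bay TCP [-0.0027  0.0374  0.1421] toolz [-0.0031 -0.3419 -0.9397] F [ 0.8228 -0.7171 -0.835 ] w 0.9623242154119926 g 0.0 t 7.0333
x -0.03 -0.095:0.072(146) -0.091:0.072(147) -0.087:0.067(108) -0.083:0.070(228) -0.079:0.070(228) -0.075:0.070(235) -0.071:0.070(231) -0.067:0.067(195) -0.063:0.069(221) -0.059:0.064(162) -0.055:0.058(106) -0.051:0.046(114) -0.047:0.048(158) -0.015:0.070(224) -0.011:0.070(170) -0.007:0.070(159) -0.003:0.070(165) 0.001:0.070(168) 0.005:0.070(169) 0.009:0.070(166) 0.013:0.070(169) 0.017:0.070(162) 0.021:0.045(125) 0.025:0.007(94) 0.029:0.006(99) 0.033:0.006(110) 0.037:0.006(128) 0.069:0.078(148) 
x -0.001 -0.095:0.072(144) -0.091:0.072(145) -0.087:0.063(100) -0.075:0.063(229) -0.071:0.063(237) -0.067:0.066(167) -0.063:0.063(239) -0.059:0.063(198) -0.055:0.059(71) -0.051:0.040(50) -0.047:0.033(49) -0.015:0.058(74) -0.011:0.059(115) -0.007:0.063(155) 0.001:0.068(122) 0.005:0.064(164) 0.009:0.063(148) 0.013:0.059(49) 0.017:0.039(46) 0.021:0.007(87) 0.025:0.007(78) 0.049:0.058(63) 0.053:0.059(69) 0.057:0.063(172) 0.061:0.063(172) 0.069:0.078(124) 
x 0.028 -0.095:0.072(144) -0.091:0.072(147) -0.087:0.069(125) -0.083:0.070(230) -0.079:0.070(239) -0.075:0.070(239) -0.071:0.070(237) -0.067:0.070(238) -0.063:0.070(233) -0.059:0.070(234) -0.055:0.070(228) -0.051:0.063(162) -0.047:0.045(159) -0.019:0.070(130) -0.015:0.070(158) -0.011:0.070(165) -0.007:0.070(167) -0.003:0.070(169) 0.001:0.070(169) 0.005:0.070(170) 0.009:0.070(164) 0.013:0.070(148) 0.017:0.054(124) 0.021:0.039(124) 0.025:0.006(96) 0.053:0.059(67) 0.057:0.062(158) 0.061:0.063(173) 0.069:0.078(156) 
n 4 dist [ 0.0033 -0.0173  0.1192] turn [ 0.5476 20.2072 -0.1823]
[0.005, 0.176, -0.002, -0.144, -0.003, -0.265, 60]
[0.005, 0.176, -0.002, -0.12, -0.004, -0.276, 60]
[0.005, 0.176, -0.002, -0.095, -0.004, -0.286, 60]
[0.005, 0.176, -0.002, -0.07, -0.005, -0.293, 60]
```

View pics/w4.png

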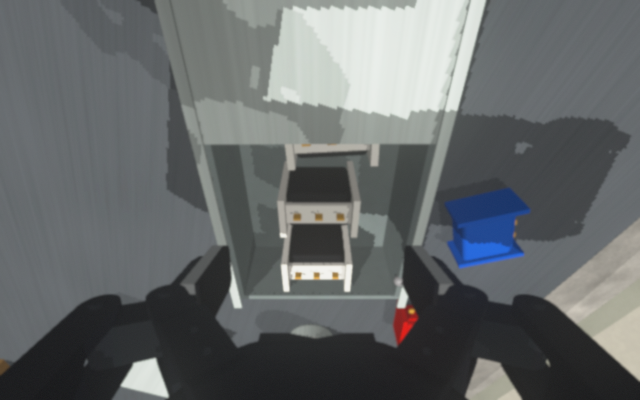

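The picture shows all three coils upright and free: tops at (335,150), (318,212) and (316,268), all with flange tops at z 0.070. Next I'll go behind the rib with closed fingers and push the cover home.

Run:
```python
from h import *
rows(W([0,.20,.16]),tool(YAW,0),0)
```

```text
n 5 dist [-0.0542  0.1533  0.0092] turn [ 0.5476 20.2072 -0.1823]
[0.004, 0.141, -0.001, 0.299, -0.005, -0.13, 0]
[0.004, 0.141, -0.001, 0.307, -0.005, -0.108, 0]
[0.004, 0.141, -0.001, 0.314, -0.005, -0.086, 0]
[0.004, 0.141, -0.001, 0.319, -0.005, -0.064, 0]
[0.004, 0.141, -0.001, 0.323, -0.005, -0.041, 0]
```

>>> play_rows --moves '[[[0,0.14,0,0.29,0,-0.15,0],[0,0.14,0,0.305,0,-0.13,0],[0,0.14,0,0.315,0,-0.1,0],[0,0.14,0,0.32,0,-0.06,0],[0,0.14,0,0.32,0,-0.04,0]]]'

```text
time: 7.5
tool_pos: [0.535, 0.0804, 0.1576]
tcp_rot: [-1.834, -2.549, -0.005]
wrist_force: [0.1, -0.2, 0.1]
width: 0.248
grip_force: 0.0
```

>>> play_rows --moves '[[[0,0,0,0,0,0,0],[0,0,0,0,0,0,0],[0,0,0,0,0,0,0]]]'

```text
time: 7.75
tool_pos: [0.5352, 0.0782, 0.1565]
tcp_rot: [1.834, 2.549, -0.001]
wrist_force: [-0.5, -0.0, -0.3]
width: 0.003
grip_force: 0.0
```

Run:
```python
from h import *
bay()
rows(W([0,.195,.087]),tool(YAW,0),0)
```

```text
bay TCP [-0.0012  0.199   0.1565] toolz [ 0.0003 -0.0017 -1.    ] F [-0.4795 -0.0407 -0.3116] w 0.003485195507786322 g 0.0 t 7.75
n 2 dist [ 0.0024 -0.0034 -0.0695] turn [ 0.0192  0.0964 -0.1143]
[0.0, 0.002, -0.002, -0.019, 0.006, 0.347, 0]
[0.0, 0.002, -0.002, -0.02, 0.006, 0.347, 0]
```

>>> play_rows --moves '[[[0,0,0,0,0.01,0.3,0],[0,0,0,0,0,0.2,0],[0,0,0,0,0,0.18,0],[0,0,0,-0.1,0,0,0],[0,0,0,-0.08,0,0,0]]]'

```text
time: 8.17
tool_pos: [0.5408, 0.0607, 0.0871]
tcp_rot: [-1.834, -2.549, 0.004]
wrist_force: [0.1, -0.8, 0.4]
width: -0.001
grip_force: 0.0
```

>>> play_rows --moves '[[[0,0,0,-0.1,0,0,0],[0,0,0,-0.15,0,0,0],[0,0,0,-0.15,0,0,0],[0,0,0,-0.15,0,0,0],[0,0,0,-0.15,0,0,0]]]'

```text
time: 8.58
tool_pos: [0.5649, -0.0057, 0.0895]
tcp_rot: [1.836, 2.548, 0.002]
wrist_force: [-0.9, 2.5, -1.6]
width: 0.001
grip_force: 1.5
```

Run:
```python
from h import *
bay()
```

```text
bay TCP [0.0001 0.1101 0.0895] toolz [ 0.0015  0.0002 -1.    ] F [-0.9253  2.5038 -1.5686] w 0.001072223559552831 g 1.5454381238669157 t 8.5833
```

The cover slides at about 2.5 N. I'll keep pushing.

>>> play_rows --moves '[[[0,0,0,-0.15,0,0,0],[0,0,0,-0.15,0,0,0],[0,0,0,-0.15,0,0,0],[0,0,0,-0.15,0,0,0],[0,0,0,-0.1,0,0,0]]]'

```text
time: 9.0
tool_pos: [0.5876, -0.073, 0.0891]
tcp_rot: [1.835, 2.547, 0.001]
wrist_force: [0.5, 2.6, 1.5]
width: -0.007
grip_force: 1.3
```

>>> play_rows --moves '[[[0,0,0,-0.04,0,0,0],[0,0,0,-0.04,0,0,0],[0,0,0,-0.04,0,0,0],[0,0,0,-0.03,0,0,0],[0,0,0,-0.03,0,0,0]]]'

```text
time: 9.42
tool_pos: [0.5909, -0.0849, 0.0883]
tcp_rot: [-1.833, -2.545, -0.004]
wrist_force: [-4.0, 13.1, 7.0]
width: -0.001
grip_force: 7.1
```

Run:
```python
from h import *
bay()
```

```text
bay TCP [-0.0006  0.0267  0.0883] toolz [-0.0007  0.0058 -1.    ] F [-3.9946 13.0904  7.0197] w -0.000600024848510713 g 7.1151720732450485 t 9.4167
```

The fingers are at the catch, at about 14 N. I'll continue in small steps.

>>> play_rows --moves '[[[0,0,0,-0.04,0,0,0],[0,0,0,-0.03,0,0,0],[0,0,0,0,0,0,0]]]'

```text
time: 9.67
tool_pos: [0.594, -0.0943, 0.0882]
tcp_rot: [1.834, 2.551, -0.001]
wrist_force: [0.4, 3.8, 2.2]
width: -0.002
grip_force: 1.9
```

>>> play_rows --moves '[[[0,0,0,-0.03,0,0,0],[0,0,0,-0.03,0,0,0],[0,0,0,0,0,0,0]]]'

```text
time: 9.92
tool_pos: [0.594, -0.0944, 0.0882]
tcp_rot: [-1.832, -2.54, -0.008]
wrist_force: [-5.9, 20.5, 10.1]
width: -0.001
grip_force: 10.5
```

Run:
```python
from h import *
bay()
```

```text
bay TCP [-0.0007  0.0166  0.0882] toolz [-0.0015  0.0109 -0.9999] F [-5.9095 20.5102 10.0953] w -0.0005254831367739937 g 10.505824238061905 t 9.9167
```

The TCP hasn't moved over the last step while the force rose to 21 N, so this is the firm stop. I'll back off, rise and check.

>>> play_rows --moves '[[[0,0,0,0.1,0,0,0],[0,0,0,0.15,0,-0.05,0],[0,0,0,0.1,0,-0.3,0],[0,0,0,0.1,0,-0.35,0],[0,0,0,0.1,0,-0.35,0]]]'

```text
time: 10.33
tool_pos: [0.5768, -0.0475, 0.1931]
tcp_rot: [-1.834, -2.548, 0.004]
wrist_force: [1.7, 0.2, -0.0]
width: -0.001
grip_force: 0.0
```

>>> play_rows --moves '[[[0,0,0,-0.35,0,-0.2,0],[0,0,0,-0.35,0,-0.2,0],[0,0,0,-0.2,0,0,0],[0,0,0,0,0,0,0],[0,0,0,0,0,0,0]]]'

```text
time: 10.75
tool_pos: [0.6069, -0.1343, 0.2335]
tcp_rot: [1.837, 2.548, -0.001]
wrist_force: [-0.7, 0.2, 0.0]
width: 0.001
grip_force: 0.0
```

Run:
```python
from h import *
bay();w=cam('wrist','w5.png');s=cam('scene','s5.png')
P,uv=cloud(w); q=T.inv().apply(P-B)
m=(abs(q[:,0])<.05)&(abs(q[:,1])<.1)&(q[:,2]>.1)&(q[:,2]<.11);e=q[m];print('rib',e.min(0),e.max(0),np.median(e,0),m.sum())
m=(abs(q[:,0])<.05)&(q[:,2]>.074)&(q[:,2]<.081)&(abs(q[:,1])<.2);print('plate',np.percentile(q[m],[1,50,99],axis=0))
h=np.hstack([cv2.resize(x['image'],(400,250)) for x in(w,s)]);h=np.vstack([h,cv2.resize(s['image'][150:310,200:400],(800,340))[:, :]]);cv2.imwrite('pics/f5.png',h[:,:,::-1])
```

```text
bay TCP [-0.0012 -0.0252  0.2335] toolz [-0.0001 -0.0007 -1.    ] F [-0.7154  0.211   0.018 ] w 0.0011368218629171831 g 0.0 t 10.75
rib [-0.0352 -0.0078  0.1   ] [0.0348 0.0067 0.1078] [0.0001 0.0001 0.1057] 1224
plate [[-0.0491 -0.0861  0.0762]
 [ 0.0003  0.0176  0.0778]
 [ 0.0491  0.087   0.0795]]
```

View pics/f5.png

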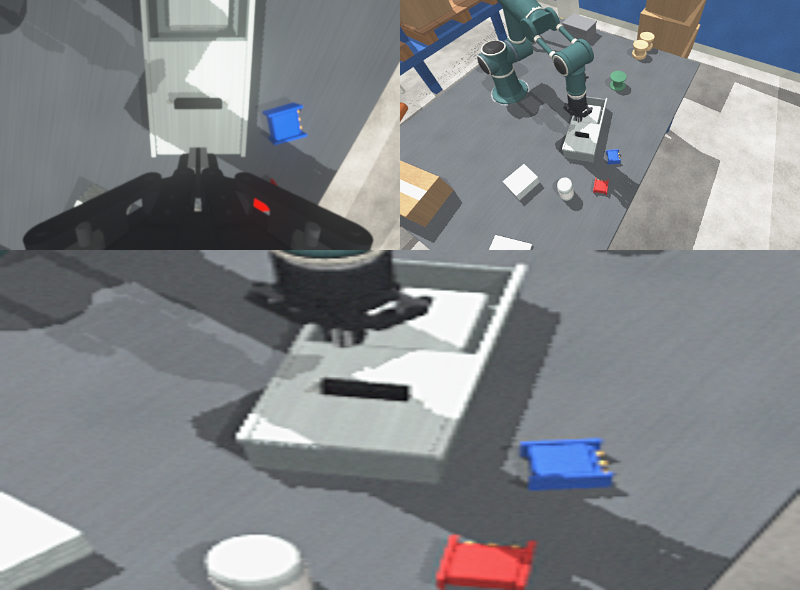

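The cover is fully over the bay, with the rib at (365,389) in the crop and measured at y = 0.000. The blue and red look-alikes, the can and the rest haven't moved, and the arm is clear. Handing in.

```bash
python3 -c "
from workcell import bot
print(bot.finish_job())"
```

```text
the job is handed in; nothing more can be done
None
```

The tipped coil now stands upright between the other two, the cover is pushed fully home past its catch to the firm stop, and the job was handed in at about 11 s of the 53 s limit with the arm clear.

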